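# Switch on the turning bench in order

## Robot

A 6-joint arm with a two-finger parallel gripper is mounted at the origin on the work surface. World frame = base frame: x ahead of the robot, y to its left, z up, the work surface at z = 0. Lengths are in m, angles in rad, forces in N, time in s.
With the tool pointing down it reaches from about 0.35 to 0.975 m from the base axis. Payload 4.9 kg.
Tool frame: the origin (TCP) lies midway between the tips of the shut fingers; the grasp point (between the pads) lies 19 mm behind it; x points along the fingers, z is the direction in which the jaws open and shut, and the axes are right-handed (so a half turn about x gives the same grasp; the last joint's range is limited). The gripper opens to 85 mm and grips with 20 to 120 N. Pads are 22 mm wide; open, the fingers measure 114 mm over their backs; the gripper's body (76 mm by 85 mm) begins 54 mm behind the grasp point. The pads swing forward as they close: fully open they stand 13 mm farther back than shut.
Start: joints at [-1.452, 0.053, 1.613, -0, 1.476, -0.119], TCP at [0.147, -0.607, 0.231] pointing down, gripper open.
Joint ranges: [-3.01, 3.01], [-1.01, 2.22], [0.06, 2.58], [-1.02, 4.17], [0.09, 2.62], [-3.14, 3.14]. Speed limits (rad/s): [2.57, 2.57, 3.14, 3.14, 3.14, 3.14].

## Interface

Orientations are given as a unit quaternion [w, x, y, z].
In Python, from plant import state, cams, workorder, nets gives the robot as it stands.
- The arm moves only by the tool play_rows, never from a script. Its argument "motion" is a list of rows, each a list of 3 entries, a list of its own where there are three numbers: the closure, from -1 (fully open) to 1 (shut), then the shift along the world's x, y, z in m, then the turn about the world's z in rad. A call has 1 to 5 rows; each row is the pose to reach, as a shift and turn from the pose commanded when the call began; what a row does not reach only later rows make up. A row lasts 1/10 s, in which the tool goes at most 50 mm and 8.59 degrees, less where a joint would pass 70% of its speed; a pose out of reach is approached as far as the arm can. A call with a gripper value outside its range is refused whole. The fingers move at their own pace and stop on an object; the grip force is fixed at half the most. Time passes only in rows, so rows that repeat a pose let the fingers close. It gives the time, the measured TCP pose, the force and the opening at its end, in the units of the state.
- state(): the state, without advancing time (a new reading comes with each control period).
- cams.grab_frame(name): name is "scene" or "top" or "wrist"; returns (picture, depth): 480x640x3 uint8, red, green, blue; 480x640 float32, m along the optical axis (not along the pixel's ray), 0 where there is no reading.
- cams.camera_info(name): a dict with "K" (3x3 intrinsics, pixels), "rvec" (rotation vector, rad) and "tvec" (3), from world to camera coordinates, as OpenCV has them. Camera axes: x right, y down, z forward; pixel columns grow to the right and rows downward; lengths in m; the calibration is good to about 2 mm. The wrist camera is an equidistant fisheye: a pixel r from the principal point sees the ray r / f radians off the axis. A picture is of the moment at which its call begins: read the wrist's pose just before it. camera_info takes no time and is no camera call; for the wrist camera it gives the pose at the moment of the call.
- workorder.job_done(): hands the job in, once; it reports no verdict.
Trained networks look in the newest picture that a camera, given by its name, has taken for a name from the list of things; names that differ only in an ending like _2 or _b are one class to them, and where a whole thing is asked for, a point or a joint stands for the part that bears it (a point fixed in the world has none). Each returns a list of dicts, best first, with "score" (0 to 1); they miss things now and then, are a little off and sometimes report something else, mostly with a low value. They report only what shows in the picture. A call takes as long as a camera call.
- nets.recognise(camera, target): "at" ([x, y, z] in m, in world coordinates, good to about 4 mm: the middle of the surface that is visible of it).
- nets.landmark_of(camera, target): "at" ([x, y, z] in m, in world coordinates, good to about 4 mm: a listed point, or the origin of a listed thing).
The state is a dict: "time": time; "joint_pos": joint angles; "joint_vel": joint speeds; "joint_efforts": joint torques, N m; "tool_pos": TCP position; "tool_rot": TCP orientation; "contact_force": force on the tool from outside, world axes, zero at the start; "ft_torque": the same for the moment, N m; "gripper_width": opening from 0.0 (shut) to 1.0 (fully open).
Only numpy, scipy, OpenCV 4.12 (cv2) and the standard library are available. Lean on these libraries where they do the work, as an engineer would, in place of code of your own. Each camera call takes 0.05 s, during which the arm holds its last target.

## Task

Get the bench ready for turning: with a light fingertip tap on the raised end of its rocker (the end away from the hose collar, lamp neck or dial), tip each switch fully over to on, first the dust extractor, then the lamp, and last the lathe pendant. Only touch the rockers: leave the three units standing where they are without lifting or shoving them, do not turn the pendant's speed dial, and leave everything else on the bench alone.

Things in the scene. Friction and masses are not known exactly. Their poses are not given: they have to be found in the camera images.
- extractor: Dust extractor: loose squat grey metal box, 160 (x) x 118 (y) x 70 (z) mm, about 0.95 kg, with louvred sides and an open black hose collar (60 mm across, 25 mm tall) on the far half of its top. Origin at the centre of its underside, x towards the collar end. Rocker: 64 (x) x 34 x 8 mm, pivot parallel to y, 35 mm to -x of the origin, 10 mm above the top face.
- extractor_tap (a point): Extractor rocker: point on the upper face of the end that is raised while off, 25 mm from the pivot line towards the unit's -x end and 7 mm in from the plate's edge. It rides with the rocker: about 18 mm above the unit's top face when off, 10 mm when on.
- extractor_rocker (a joint): Extractor rocker (rad): about 0 = off (up to 0.05 at the start), 0.30 = fully over to on, against a hard stop. Grows as the raised end is pressed down (about 2 to 4 N, 8 mm of travel, steady friction, no spring); it stays where it is left.
- lamp: Machine lamp: loose flat grey base, 160 (x) x 85 (y) x 40 (z) mm, about 0.95 kg, gooseneck rising 65 mm to +x of the origin and bending away to a small metal shade, 160 mm high in all. Origin at the centre of the underside, x towards the neck. Rocker: 64 (x) x 34 x 8 mm, pivot parallel to y, 35 mm to -x of the origin, 10 mm above the top face.
- lamp_tap (a point): Lamp rocker: point on the upper face of the end that is raised while off, 25 mm from the pivot line towards the unit's -x end and 7 mm in from the plate's edge. It rides with the rocker: about 18 mm above the unit's top face when off, 10 mm when on.
- lamp_rocker (a joint): Lamp rocker (rad): about 0 = off (up to 0.05 at the start), 0.30 = fully over to on, against a hard stop. Grows as the raised end is pressed down (about 2 to 4 N, 8 mm of travel, steady friction, no spring); it stays where it is left.
- pendant: Lathe control pendant: loose slim grey box, 160 (x) x 78 (y) x 50 (z) mm, about 0.8 kg, with a round speed dial on the far half of its top. Origin at the centre of its underside, x towards the dial. Rocker: 64 (x) x 34 x 8 mm, pivot parallel to y, 35 mm to -x of the origin, 10 mm above the top face.
- pendant_tap (a point): Pendant rocker: point on the upper face of the end that is raised while off, 25 mm from the pivot line towards the unit's -x end and 7 mm in from the plate's edge. It rides with the rocker: about 18 mm above the unit's top face when off, 10 mm when on.
- pendant_rocker (a joint): Pendant rocker (rad): about 0 = off (up to 0.05 at the start), 0.30 = fully over to on, against a hard stop. Grows as the raised end is pressed down (about 2 to 4 N, 8 mm of travel, steady friction, no spring); it stays where it is left.
- dial (a joint): Speed dial on the pendant (rad), a black knob 36 mm across and 20 mm tall, 43 mm to +x of the pendant's origin; stands at 0 and turns easily either way. To be left alone.
- finial_mid (a point): Turned wooden finial, 44 mm across, 78 mm tall; a loose bystander. Point at its centre, half-way up.
- tin_mid (a point): Low metal tin, 68 mm across, 45 mm tall; a loose bystander. Point at its centre, half-way up.
- sander_mid (a point): Cork sanding block, 75 x 45 x 30 mm; a loose bystander. Point at its centre, half-way up.
- bowl_mid (a point): Small dark wooden bowl, 120 mm across, 45 mm tall; a loose bystander. Point at its centre, half-way up.
- collar_mid (a point): Steel ring, 72 mm across, 22 mm tall; a loose bystander. Point at its centre, half-way up.
- gouge_mid (a point): Turning gouge lying flat, 226 mm long, 28 mm thick; a loose bystander. Point at its centre, half-way up.

How it is judged:
On the way, in this order (a step that is already met when the one before it is completed fails the run):
1. the dust extractor's rocker is tipped over to on (value of joint extractor_rocker above 0.24 rad), for 0.1 s.
2. the lamp's rocker is tipped over to on (value of joint lamp_rocker above 0.24 rad), for 0.1 s.
3. the lathe pendant's rocker is tipped over to on (value of joint pendant_rocker above 0.24 rad), for 0.1 s.
At the end, for the whole second after the job is handed in: All three rockers are over at on (joint above 0.24 of 0.30 rad), the three units stand upright and at rest within 15 mm of where they began, the dial is within 0.3 rad of where it stood, and every bystander is within 30 mm of its start (value of joint each of extractor_rocker, lamp_rocker, pendant_rocker above 0.24 rad and distance of each of extractor, lamp, pendant from where it was at the start of the episode below 0.015 m and angle between each of extractor, lamp, pendant's own z axis and vertical below 0.1 rad and value of joint dial between -0.3 and 0.3 rad and distance of each of finial_mid, tin_mid, sander_mid, bowl_mid, collar_mid, gouge_mid from where it was at the start of the episode below 0.03 m and linear speed of each of extractor, lamp, pendant below 0.02 m/s); the robot touches nothing.
It fails at once if a rocker goes beyond half-way before the ones ahead of it in the order are on ((value of joint lamp_rocker above 0.15 rad and not (value of joint extractor_rocker above 0.24 rad)) or (value of joint pendant_rocker above 0.15 rad and not (value of joint each of extractor_rocker, lamp_rocker above 0.24 rad))).
It fails at once if a unit is pressed hard (over 30 N) (contact force between any of the fingers, the arm and extractor above 30 N or contact force between any of the fingers, the arm and lamp above 30 N or contact force between any of the fingers, the arm and pendant above 30 N).
It fails at once if a unit is lifted, carried, shoved by 15 mm or more, or tipped up (not (distance of each of extractor, lamp, pendant from where it was at the start of the episode below 0.015 m and angle between each of extractor, lamp, pendant's own z axis and vertical below 0.1 rad)).
It fails at once if the speed dial is turned by 0.3 rad or more (not (value of joint dial between -0.3 and 0.3 rad)).
It fails at once if a bystander is moved by 30 mm or more (not (distance of each of finial_mid, tin_mid, sander_mid, bowl_mid, collar_mid, gouge_mid from where it was at the start of the episode below 0.03 m)).
It also fails if it takes over 58 s, if anything falls off the work surface, if the arm or the gripper's body presses on something with over 40 N, if the wrist force passes 120 N, or if a joint passes its speed limit or range.

## Working session

There is one attempt and no reset: what is moved stays moved. The work goes in short steps, Python scripts to look and compute and a tool call to move; the robot and the scene stay as the last step left them, time stands still between calls to the robot, and variables do not carry over. Pictures are saved under pics/ and viewed, and the job is handed in when it is done.

Besides the shell and the picture viewer there is one more tool, called by a JSON object that holds its "name" and its "arguments", one argument or row to a line. play_rows: Moves the arm, as the interface text tells. Its arguments: {"type":"object","properties":{"motion":{"type":"array","items":{"type":"array"}}},"required":["motion"]}

```bash
ls; mkdir -p pics
python3 - <<'E'
from plant import state, cams, workorder, nets
import cv2,numpy as np
s=state();print(s)
for c in ['scene','top']:
    p,d=cams.grab_frame(c);cv2.imwrite(f'pics/{c}0.png',p[:,:,::-1])
    i=cams.camera_info(c);print(c,i)
    for t in ['extractor','extractor_tap','lamp','lamp_tap','pendant','pendant_tap']:
        print(t,[(np.round(r['at'],3).tolist(),round(r['score'],2)) for r in nets.landmark_of(c,t)][:3])
print(state()['time'])
E
```

```text
pics
{'time': 0.0, 'joint_pos': array([-1.45196718e+00,  5.33937803e-02,  1.61430573e+00,  1.06416123e-05,
        1.47597779e+00, -1.19002136e-01]), 'joint_vel': array([-0.00026959,  0.00017024,  0.00041045, -0.00078771, -0.0002625 ,
        0.00106436]), 'joint_efforts': array([-2.49617529e-03, -3.93683124e+01, -3.70177853e+01, -1.15689622e-04,
        7.26496830e-03, -3.35349583e-06]), 'tool_pos': array([ 0.14717495, -0.60678462,  0.23003311]), 'tool_rot': array([ 0.55526773,  0.43767504,  0.55630466, -0.43662733]), 'contact_force': array([-0.38101239,  0.04231055, -0.15942476]), 'ft_torque': array([ 0.00742905, -0.0278162 , -0.01292142]), 'gripper_width': 1.0017251533057236}
scene {'K': array([[443.43160164,   0.        , 318.83765712],
       [  0.        , 443.43160164, 237.44877587],
       [  0.        ,   0.        ,   1.        ]]), 'rvec': array([ 1.82996426,  1.77732803, -0.69048647]), 'tvec': array([-0.03670171, -0.35343195,  1.28273952])}
extractor [([0.647, -0.017, 0.004], 0.95), ([0.702, -0.336, 0.015], 0.47)]
extractor_tap [([0.589, 0.007, 0.091], 0.97)]
lamp [([0.457, -0.308, 0.001], 0.61), ([0.622, 0.188, 0.02], 0.53)]
lamp_tap [([0.398, -0.32, 0.058], 0.84)]
pendant [([0.496, 0.317, 0.002], 0.55)]
pendant_tap [([0.442, 0.349, 0.067], 0.72)]
top {'K': array([[450.57226949,   0.        , 317.03777048],
       [  0.        , 450.57226949, 237.30786997],
       [  0.        ,   0.        ,   1.        ]]), 'rvec': array([ 2.14343333, -2.14255854,  0.14811243]), 'tvec': array([0.0246815 , 0.56028559, 0.8617356 ])}
extractor [([0.648, -0.018, -0.001], 0.56)]
extractor_tap [([0.587, 0.004, 0.088], 0.89), ([0.682, 0.391, 0.024], 0.2)]
lamp [([0.458, -0.315, 0.001], 0.65), ([0.492, 0.318, 0.002], 0.42)]
lamp_tap [([0.394, -0.319, 0.056], 0.56), ([0.643, -0.018, 0.002], 0.4)]
pendant [([0.491, 0.319, 0.002], 0.62)]
pendant_tap [([0.442, 0.349, 0.066], 0.86)]
0.7
```

View pics/scene0.png

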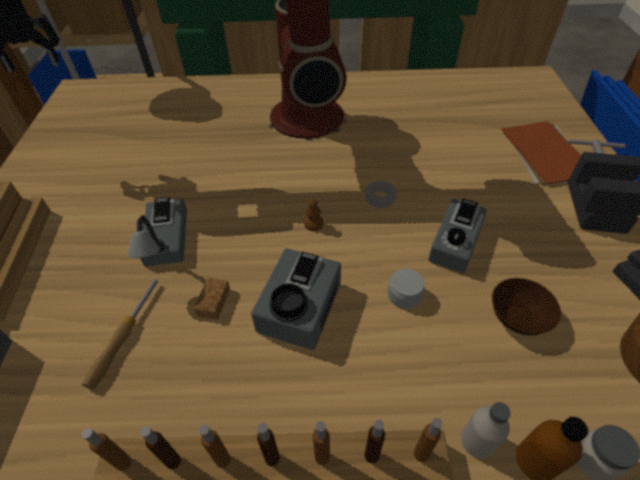

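View pics/top0.png

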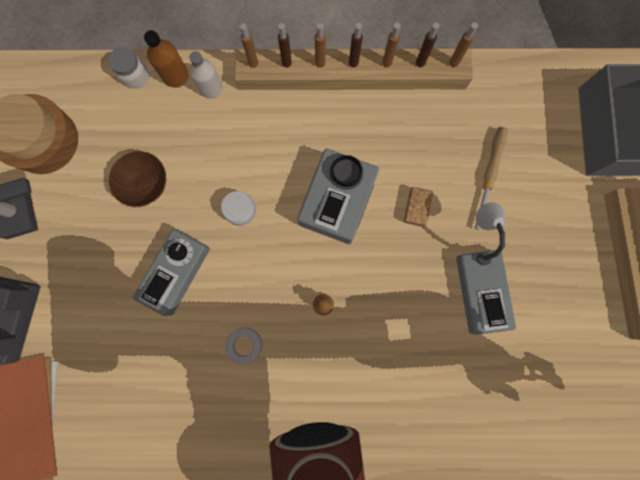

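The top view shows all three -x ends facing the robot: the extractor rocker at about (333,208), the lamp's at (493,308) and the pendant's at (158,288). The networks agree with this. Next I move over the extractor with the fingers shut.

{"name": "play_rows", "arguments": {
  "motion": [
    [1,[0.029,0.04,0],-0.12],
    [1,[0.058,0.08,0],-0.24],
    [1,[0.087,0.12,0],-0.36],
    [1,[0.116,0.16,0],-0.48],
    [1,[0.145,0.2,0],-0.6]
  ]
}}

```text
time: 1.2
tool_pos: [0.293, -0.4058, 0.2315]
tool_rot: [0.4, 0.583, 0.4, -0.583]
contact_force: [0.9, -0.6, -0.4]
gripper_width: 0.144
```

{"name": "play_rows", "arguments": {
  "motion": [
    [1,[0.029,0.04,0],0],
    [1,[0.058,0.08,0],0],
    [1,[0.087,0.12,0],0],
    [1,[0.116,0.16,0],0],
    [1,[0.145,0.2,0],0]
  ]
}}

```text
time: 1.7
tool_pos: [0.4381, -0.2056, 0.2317]
tool_rot: [0.402, 0.582, 0.401, -0.582]
contact_force: [0.5, -0.6, -0.2]
gripper_width: -0.005
```

{"name": "play_rows", "arguments": {
  "motion": [
    [1,[0.029,0.04,0],0],
    [1,[0.058,0.08,0],0],
    [1,[0.087,0.12,0],0],
    [1,[0.116,0.16,0],0],
    [1,[0.145,0.2,0],0]
  ]
}}

```text
time: 2.2
tool_pos: [0.5832, -0.0054, 0.2316]
tool_rot: [0.402, 0.582, 0.402, -0.582]
contact_force: [1.4, -0.6, -0.4]
gripper_width: 0.0
```

{"name": "play_rows", "arguments": {
  "motion": [
    [1,[0.005,0.01,-0.03],0],
    [1,[0.005,0.01,-0.07],0],
    [1,[0.005,0.01,-0.107],0],
    [1,[0.005,0.01,-0.107],0]
  ]
}}

```text
time: 2.6
tool_pos: [0.5828, 0.0034, 0.1177]
tool_rot: [-0.399, -0.579, -0.405, 0.585]
contact_force: [-1.0, 0.0, -0.3]
gripper_width: 0.001
```

```bash
cat > look.py <<'E'
import sys
from plant import state, cams, workorder, nets
import cv2,numpy as np
n,t=sys.argv[1:3]
for c in ['wrist','scene','top']:
    p,d=cams.grab_frame(c);cv2.imwrite(f'pics/{c}{n}.png',p[:,:,::-1])
    for q in [t,t+'_tap']:
        print(c,q,[(np.round(r['at'],4).tolist(),round(r['score'],2)) for r in nets.landmark_of(c,q)][:2])
a=[cv2.imread(f'pics/{c}{n}.png') for c in ['wrist','scene']]
cv2.imwrite(f'pics/both{n}.png',cv2.resize(np.hstack(a),(800,300)))
s=state();print(s['time'],s['tool_pos'],s['contact_force'])
E
python3 look.py 1 extractor
```

```text
wrist extractor [([0.65, -0.0193, -0.0004], 0.62)]
wrist extractor_tap [([0.5912, 0.003, 0.0856], 0.92)]
scene extractor [([0.6483, -0.0165, 0.0044], 0.69)]
scene extractor_tap [([0.5916, 0.0084, 0.089], 0.63), ([0.3457, 0.1756, 0.008], 0.2)]
top extractor []
top extractor_tap [([0.6847, 0.3924, 0.0247], 0.23)]
3.05 [0.58818093 0.00237673 0.12614639] [-0.39698154  0.20492284 -0.99242743]
```

View pics/wrist1.png

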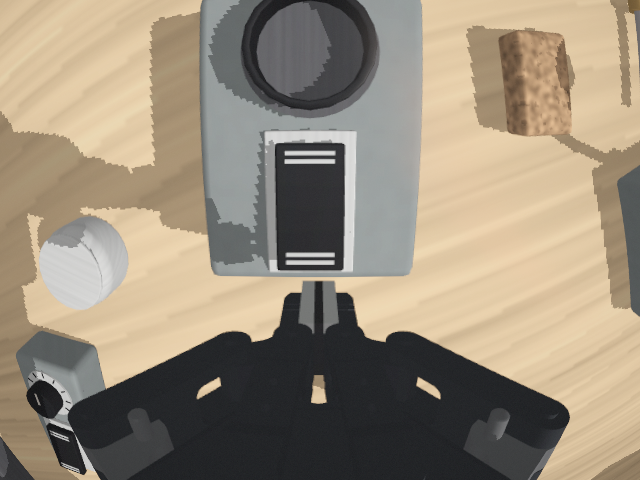

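View pics/scene1.png

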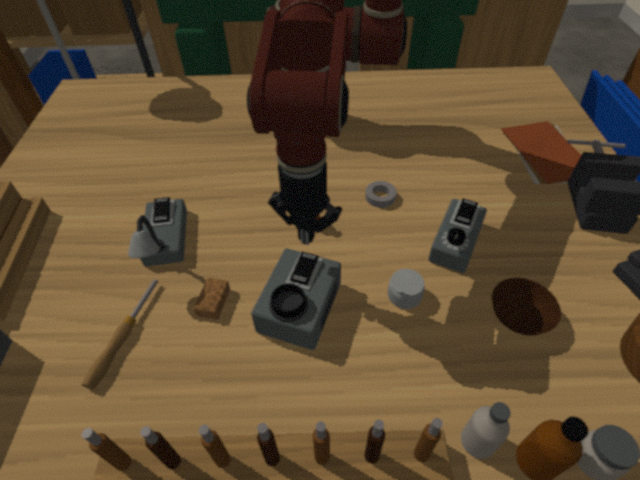

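{"name": "play_rows", "arguments": {
  "motion": [
    [1,[0.002,0.002,-0.01],0],
    [1,[0.002,0.002,-0.02],0],
    [1,[0.002,0.002,-0.022],0],
    [1,[0.002,0.002,-0.022],0],
    [1,[0.002,0.002,-0.022],0]
  ]
}}

```text
time: 3.55
tool_pos: [0.5891, 0.0046, 0.102]
tool_rot: [-0.402, -0.582, -0.402, 0.582]
contact_force: [-0.1, -0.4, 0.3]
gripper_width: -0.001
```

```bash
python3 look.py 2 extractor
```

```text
wrist extractor [([0.6489, -0.0185, -0.0023], 0.8)]
wrist extractor_tap [([0.5901, 0.0021, 0.0888], 0.89)]
scene extractor [([0.645, -0.0162, 0.0018], 0.72), ([0.4974, 0.3174, -0.0032], 0.59)]
scene extractor_tap [([0.5907, 0.0076, 0.0894], 0.76)]
top extractor []
top extractor_tap [([0.7021, -0.3388, 0.0133], 0.18)]
4.0 [0.58932465 0.00459207 0.10248944] [-0.20305236  0.48676214  0.04047175]
```

View pics/wrist2.png

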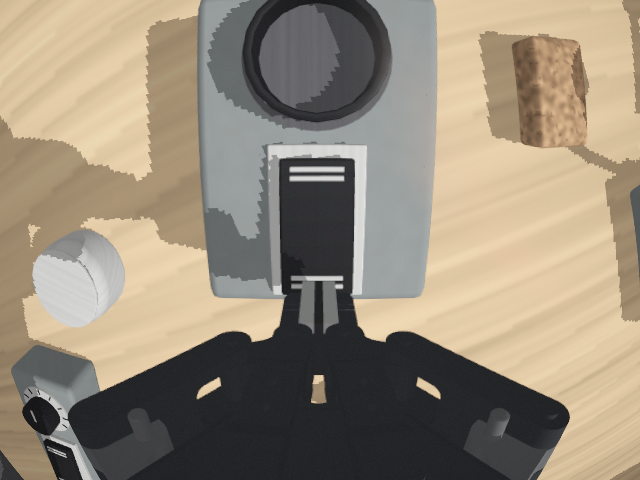

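The wrist view shows the fingertips at (319,282), over the rocker's raised end, with the rocker centred at about (316,225). Next I lower it and tap.

{"name": "play_rows", "arguments": {
  "motion": [
    [1,[0,0,-0.006],0],
    [1,[0,0,-0.012],0],
    [1,[0,0,-0.015],0],
    [1,[0,0,-0.017],0]
  ]
}}

```text
time: 4.4
tool_pos: [0.5887, 0.0047, 0.0847]
tool_rot: [-0.401, -0.581, -0.402, 0.582]
contact_force: [-1.6, -0.0, 2.2]
gripper_width: 0.001
```

{"name": "play_rows", "arguments": {
  "motion": [
    [1,[0,0,-0.001],0],
    [1,[0,0,-0.002],0],
    [1,[0,0,-0.002],0]
  ]
}}

```text
time: 4.7
tool_pos: [0.5893, 0.0046, 0.0835]
tool_rot: [0.402, 0.582, 0.402, -0.582]
contact_force: [-1.8, -0.1, 2.2]
gripper_width: -0.003
```

{"name": "play_rows", "arguments": {
  "motion": [
    [1,[0,0,-0.001],0],
    [1,[0,0,-0.001],0]
  ]
}}

```text
time: 4.9
tool_pos: [0.5893, 0.0046, 0.0824]
tool_rot: [0.402, 0.582, 0.402, -0.582]
contact_force: [-1.6, 0.6, 2.7]
gripper_width: 0.001
```

{"name": "play_rows", "arguments": {
  "motion": [
    [1,[0,0,-0.001],0],
    [1,[0,0,-0.001],0]
  ]
}}

```text
time: 5.1
tool_pos: [0.5892, 0.0047, 0.0812]
tool_rot: [0.402, 0.582, 0.402, -0.582]
contact_force: [-1.8, 1.2, 3.8]
gripper_width: -0.001
```

{"name": "play_rows", "arguments": {
  "motion": [
    [1,[0,0,-0.0005],0],
    [1,[0,0,-0.0005],0]
  ]
}}

```text
time: 5.3
tool_pos: [0.5892, 0.0047, 0.0811]
tool_rot: [-0.402, -0.582, -0.402, 0.582]
contact_force: [-2.8, 1.9, 4.7]
gripper_width: 0.0
```

{"name": "play_rows", "arguments": {
  "motion": [
    [1,[0,0,-0.0005],0],
    [1,[0,0,-0.0005],0]
  ]
}}

```text
time: 5.5
tool_pos: [0.5893, 0.0047, 0.081]
tool_rot: [-0.402, -0.582, -0.402, 0.582]
contact_force: [-4.7, 1.6, 7.7]
gripper_width: -0.003
```

{"name": "play_rows", "arguments": {
  "motion": [
    [1,[0,0,-0.0005],0],
    [1,[0,0,-0.0005],0]
  ]
}}

```text
time: 5.7
tool_pos: [0.5893, 0.0047, 0.0809]
tool_rot: [-0.402, -0.582, -0.402, 0.582]
contact_force: [-6.1, 1.1, 9.4]
gripper_width: -0.002
```

{"name": "play_rows", "arguments": {
  "motion": [
    [1,[0,0,-0.0005],0],
    [1,[0,0,-0.0005],0]
  ]
}}

```text
time: 5.9
tool_pos: [0.5893, 0.0047, 0.0809]
tool_rot: [-0.402, -0.582, -0.402, 0.582]
contact_force: [-6.6, 2.0, 10.8]
gripper_width: 0.001
```

Hard stop reached: z no longer drops while the force climbs. I'll lift and check.

{"name": "play_rows", "arguments": {
  "motion": [
    [1,[0,0,0.01],0],
    [1,[0,0,0.04],0],
    [1,[0,0,0.08],0],
    [1,[0,0,0.12],0],
    [1,[0,0,0.12],0]
  ]
}}

```text
time: 6.4
tool_pos: [0.5934, 0.004, 0.2073]
tool_rot: [0.405, 0.586, 0.398, -0.578]
contact_force: [0.9, -0.7, 0.8]
gripper_width: 0.003
```

```bash
python3 look.py 3 extractor
```

```text
wrist extractor [([0.6497, -0.0172, -0.0011], 0.7)]
wrist extractor_tap [([0.5933, 0.0058, 0.0783], 0.88)]
scene extractor [([0.6478, -0.0188, 0.0027], 0.93)]
scene extractor_tap [([0.3978, -0.3181, 0.0604], 0.57), ([0.5882, 0.0065, 0.0835], 0.56)]
top extractor [([0.6485, -0.0194, 0.0016], 0.61)]
top extractor_tap [([0.5867, 0.0044, 0.0801], 0.62)]
6.85 [0.58859962 0.00462207 0.19778987] [-0.24010435 -0.69490478 -0.16663672]
```

View pics/wrist3.png

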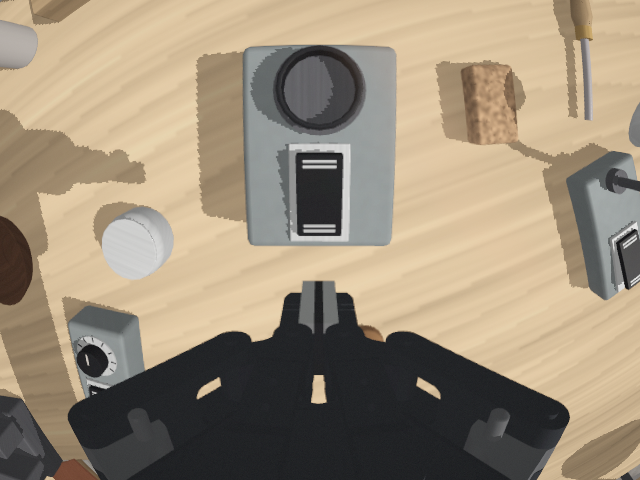

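The rocker has tipped over: the network puts the tap at z≈0.080, and the far end at (323,165) now stands higher. The unit hasn't moved. Next is the lamp.

{"name": "play_rows", "arguments": {
  "motion": [
    [1,[-0.024,-0.04,0.005],0.1],
    [1,[-0.048,-0.08,0.005],0.2],
    [1,[-0.072,-0.12,0.005],0.3],
    [1,[-0.096,-0.16,0.005],0.4],
    [1,[-0.12,-0.2,0.005],0.48]
  ]
}}

```text
time: 7.35
tool_pos: [0.468, -0.1966, 0.2039]
tool_rot: [0.529, 0.469, 0.53, -0.469]
contact_force: [0.9, -0.3, 0.4]
gripper_width: 0.002
```

{"name": "play_rows", "arguments": {
  "motion": [
    [1,[-0.024,-0.04,0],0],
    [1,[-0.048,-0.08,-0.0],0],
    [1,[-0.073,-0.125,0],0],
    [1,[-0.073,-0.125,-0.04],0],
    [1,[-0.073,-0.125,-0.07],0]
  ]
}}

```text
time: 7.85
tool_pos: [0.3951, -0.322, 0.1332]
tool_rot: [0.528, 0.471, 0.527, -0.471]
contact_force: [0.2, 1.1, -0.2]
gripper_width: -0.001
```

{"name": "play_rows", "arguments": {
  "motion": [
    [1,[0,0,-0.04],0],
    [1,[0,0,-0.058],0],
    [1,[0,0,-0.058],0],
    [1,[0,0,-0.058],0]
  ]
}}

```text
time: 8.25
tool_pos: [0.3963, -0.3204, 0.0764]
tool_rot: [0.528, 0.47, 0.529, -0.47]
contact_force: [0.7, -1.0, 0.8]
gripper_width: 0.002
```

```bash
python3 look.py 4 lamp
```

```text
wrist lamp [([0.4553, -0.3112, 0.0063], 0.82)]
wrist lamp_tap [([0.3958, -0.3217, 0.0544], 0.96)]
scene lamp [([0.457, -0.3071, 0.0013], 0.95)]
scene lamp_tap [([0.3962, -0.3179, 0.0614], 0.64)]
top lamp [([0.4372, 0.3493, 0.0635], 0.46)]
top lamp_tap [([0.3958, -0.32, 0.0566], 0.69)]
8.7 [ 0.3964741  -0.32061211  0.07688481] [-0.3255145   0.36837692  0.4131856 ]
```

View pics/wrist4.png

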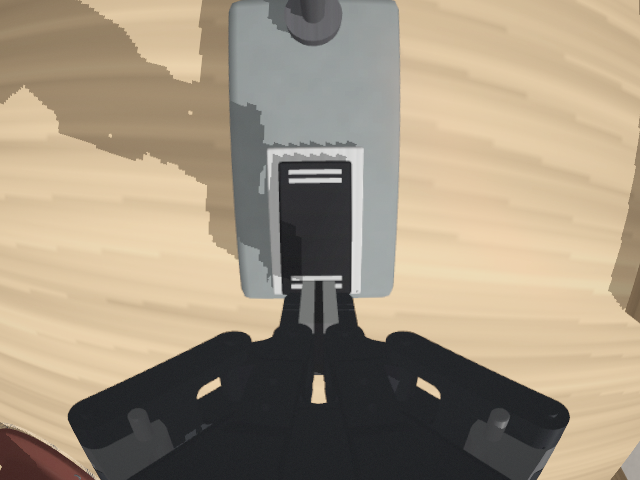

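The fingertips at (319,285) are over the raised end of the lamp rocker, which is centred at about (316,228). That is the same alignment as before.

{"name": "play_rows", "arguments": {
  "motion": [
    [1,[0,0,-0.007],0],
    [1,[0,0,-0.014],0],
    [1,[0,0,-0.017],0],
    [1,[0,0,-0.019],0],
    [1,[0,0,-0.019],0]
  ]
}}

```text
time: 9.2
tool_pos: [0.396, -0.3202, 0.0567]
tool_rot: [0.528, 0.47, 0.529, -0.47]
contact_force: [0.4, 0.1, -0.6]
gripper_width: 0.0
```

{"name": "play_rows", "arguments": {
  "motion": [
    [1,[0,0,-0.001],0],
    [1,[0,0,-0.002],0],
    [1,[0,0,-0.003],0],
    [1,[0,0,-0.004],0]
  ]
}}

```text
time: 9.6
tool_pos: [0.3962, -0.3206, 0.0536]
tool_rot: [0.529, 0.469, 0.529, -0.47]
contact_force: [-3.2, 0.5, 3.8]
gripper_width: -0.0
```

{"name": "play_rows", "arguments": {
  "motion": [
    [1,[0,0,-0.001],0],
    [1,[0,0,-0.0015],0],
    [1,[0,0,-0.0015],0]
  ]
}}

```text
time: 9.9
tool_pos: [0.3961, -0.3206, 0.0519]
tool_rot: [0.529, 0.47, 0.529, -0.47]
contact_force: [-3.6, -0.7, 2.4]
gripper_width: -0.001
```

{"name": "play_rows", "arguments": {
  "motion": [
    [1,[0,0,-0.001],0],
    [1,[0,0,-0.001],0]
  ]
}}

```text
time: 10.1
tool_pos: [0.3962, -0.3206, 0.0513]
tool_rot: [0.529, 0.47, 0.529, -0.47]
contact_force: [-4.3, -0.2, 6.1]
gripper_width: 0.002
```

{"name": "play_rows", "arguments": {
  "motion": [
    [1,[0,0,-0.0005],0],
    [1,[0,0,-0.0005],0]
  ]
}}

```text
time: 10.3
tool_pos: [0.3962, -0.3207, 0.0512]
tool_rot: [0.529, 0.469, 0.529, -0.47]
contact_force: [-5.0, 1.1, 8.9]
gripper_width: 0.002
```

{"name": "play_rows", "arguments": {
  "motion": [
    [1,[0,0,-0.0005],0],
    [1,[0,0,-0.0005],0]
  ]
}}

```text
time: 10.5
tool_pos: [0.3962, -0.3207, 0.0511]
tool_rot: [0.528, 0.469, 0.529, -0.47]
contact_force: [-6.8, 2.0, 11.5]
gripper_width: -0.004
```

{"name": "play_rows", "arguments": {
  "motion": [
    [1,[0,0,-0.0005],0],
    [1,[0,0,-0.0005],0]
  ]
}}

```text
time: 10.7
tool_pos: [0.3963, -0.3208, 0.0511]
tool_rot: [0.528, 0.469, 0.529, -0.47]
contact_force: [-7.8, 3.3, 14.3]
gripper_width: 0.005
```

The lamp rocker is at its stop. I'll lift and check.

{"name": "play_rows", "arguments": {
  "motion": [
    [1,[0,0,0.01],0],
    [1,[0,0,0.045],0],
    [1,[0,0,0.09],0],
    [1,[0,0,0.135],0],
    [1,[0,0,0.155],0]
  ]
}}

```text
time: 11.2
tool_pos: [0.3981, -0.3217, 0.2095]
tool_rot: [0.532, 0.47, 0.526, -0.469]
contact_force: [1.1, 0.4, -0.1]
gripper_width: -0.001
```

```bash
python3 look.py 5 lamp; python3 look.py 5b pendant
```

```text
wrist lamp [([0.4535, -0.3104, 0.0005], 0.73)]
wrist lamp_tap [([0.3983, -0.3217, 0.0471], 0.98)]
scene lamp [([0.4579, -0.3057, 0.0001], 0.8)]
scene lamp_tap [([0.3948, -0.3193, 0.0523], 0.63)]
top lamp [([0.459, -0.311, 0.0022], 0.61)]
top lamp_tap [([0.3934, -0.3173, 0.0528], 0.98)]
11.65 [ 0.39562335 -0.31963297  0.20222619] [ 0.35763082 -0.03389942  0.31686972]
wrist pendant [([0.3967, -0.3231, 0.0503], 0.73)]
wrist pendant_tap []
scene pendant [([0.4975, 0.3191, -0.0003], 0.83)]
scene pendant_tap [([0.4373, 0.3483, 0.0657], 0.66)]
top pendant [([0.4928, 0.3192, 0.0008], 0.9)]
top pendant_tap [([0.442, 0.3507, 0.0655], 0.59), ([0.625, -0.1826, 0.0168], 0.49)]
12.1 [ 0.39625166 -0.32043804  0.20433597] [ 0.30770132 -0.50152264 -0.00739784]
```

View pics/wrist5.png

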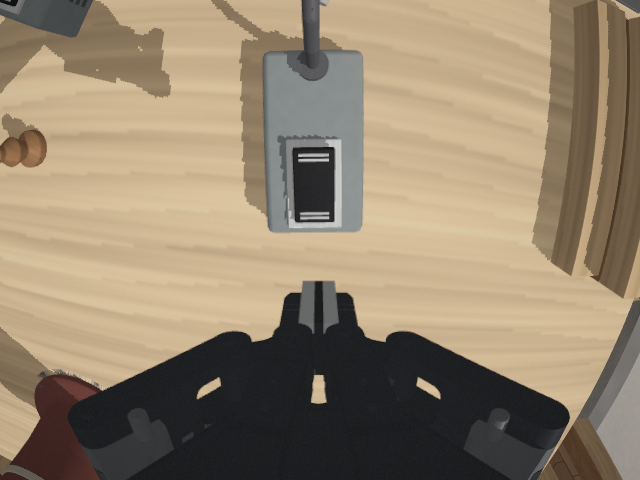

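The lamp is on: its tap is at z≈0.050 and the base hasn't moved. Next is the pendant, with its tap at about (0.441, 0.350).

{"name": "play_rows", "arguments": {
  "motion": [
    [1,[0.01,0.045,0],-0.12],
    [1,[0.02,0.09,0],-0.24],
    [1,[0.03,0.135,0],-0.36],
    [1,[0.04,0.18,0],-0.48],
    [1,[0.045,0.225,0],-0.6]
  ]
}}

```text
time: 12.6
tool_pos: [0.4415, -0.0937, 0.2046]
tool_rot: [0.365, 0.606, 0.364, -0.606]
contact_force: [0.7, 0.3, 0.6]
gripper_width: 0.003
```

{"name": "play_rows", "arguments": {
  "motion": [
    [1,[0,0.045,0],-0.06],
    [1,[0,0.09,0],-0.06],
    [1,[0,0.135,0],-0.06],
    [1,[0,0.18,0],-0.06],
    [1,[0,0.225,0],-0.06]
  ]
}}

```text
time: 13.1
tool_pos: [0.441, 0.1315, 0.2047]
tool_rot: [0.348, 0.616, 0.348, -0.615]
contact_force: [1.2, 0.3, -0.4]
gripper_width: 0.002
```

{"name": "play_rows", "arguments": {
  "motion": [
    [1,[0,0.045,0],0],
    [1,[0,0.09,0],0],
    [1,[0,0.135,0],0],
    [1,[0,0.18,0],0],
    [1,[0,0.22,0],0]
  ]
}}

```text
time: 13.6
tool_pos: [0.4409, 0.3519, 0.2045]
tool_rot: [0.348, 0.616, 0.348, -0.615]
contact_force: [0.8, -1.3, 0.6]
gripper_width: 0.002
```

{"name": "play_rows", "arguments": {
  "motion": [
    [1,[0,0,0],0],
    [1,[0,0,-0.04],0],
    [1,[0,0,-0.08],0],
    [1,[0,0,-0.118],0],
    [1,[0,0,-0.118],0]
  ]
}}

```text
time: 14.1
tool_pos: [0.4371, 0.3465, 0.0799]
tool_rot: [-0.348, -0.611, -0.347, 0.62]
contact_force: [-1.2, -0.2, -1.1]
gripper_width: 0.004
```

```bash
python3 look.py 6 pendant
```

```text
wrist pendant [([0.489, 0.3191, 0.0003], 0.62)]
wrist pendant_tap [([0.4386, 0.3471, 0.0712], 0.92)]
scene pendant [([0.4967, 0.3178, 0.0008], 0.59)]
scene pendant_tap [([0.4394, 0.3477, 0.0679], 0.68)]
top pendant [([0.4931, 0.3198, -0.0026], 0.75)]
top pendant_tap [([0.4389, 0.3511, 0.0663], 0.69)]
14.55 [0.44216678 0.35012373 0.08809124] [ 0.7447637  -0.23376715 -0.41149342]
```

View pics/wrist6.png

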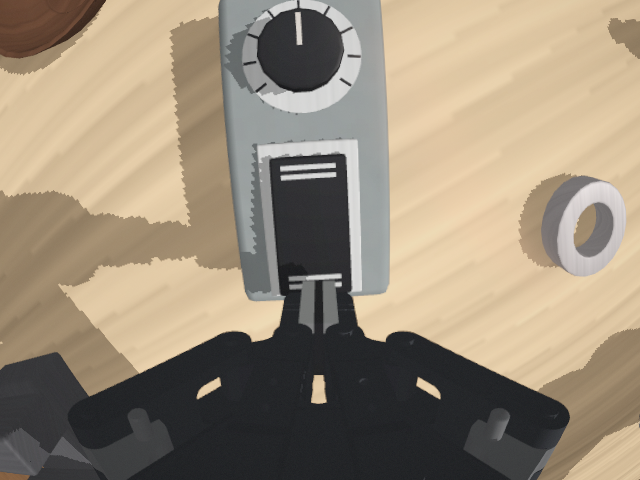

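The fingertips at (319,285) are over the raised end of the pendant rocker, which is centred at about (313,225). The dial at (299,50) is well clear.

{"name": "play_rows", "arguments": {
  "motion": [
    [1,[0,0,-0.007],0],
    [1,[0,0,-0.014],0],
    [1,[0,0,-0.018],0],
    [1,[0,0,-0.02],0],
    [1,[0,0,-0.02],0]
  ]
}}

```text
time: 15.05
tool_pos: [0.4409, 0.3494, 0.0656]
tool_rot: [-0.348, -0.615, -0.348, 0.616]
contact_force: [-0.2, -0.1, 0.2]
gripper_width: -0.0
```

{"name": "play_rows", "arguments": {
  "motion": [
    [1,[0,0,-0.001],0],
    [1,[0,0,-0.002],0],
    [1,[0,0,-0.003],0],
    [1,[0,0,-0.004],0]
  ]
}}

```text
time: 15.45
tool_pos: [0.4412, 0.3498, 0.0627]
tool_rot: [-0.348, -0.616, -0.348, 0.616]
contact_force: [-2.1, -0.6, 3.4]
gripper_width: 0.003
```

{"name": "play_rows", "arguments": {
  "motion": [
    [1,[0,0,-0.001],0],
    [1,[0,0,-0.002],0],
    [1,[0,0,-0.002],0]
  ]
}}

```text
time: 15.75
tool_pos: [0.4411, 0.3499, 0.0611]
tool_rot: [-0.348, -0.616, -0.348, 0.616]
contact_force: [-4.4, -0.4, 7.6]
gripper_width: -0.0
```

{"name": "play_rows", "arguments": {
  "motion": [
    [1,[0,0,-0.001],0],
    [1,[0,0,-0.001],0]
  ]
}}

```text
time: 15.95
tool_pos: [0.4412, 0.35, 0.0609]
tool_rot: [-0.348, -0.615, -0.348, 0.616]
contact_force: [-6.5, -1.8, 11.5]
gripper_width: -0.001
```

{"name": "play_rows", "arguments": {
  "motion": [
    [1,[0,0,-0.0005],0],
    [1,[0,0,-0.0005],0]
  ]
}}

```text
time: 16.15
tool_pos: [0.4412, 0.35, 0.0609]
tool_rot: [-0.348, -0.615, -0.348, 0.616]
contact_force: [-6.9, -3.0, 13.7]
gripper_width: 0.004
```

{"name": "play_rows", "arguments": {
  "motion": [
    [1,[0,0,0.01],0],
    [1,[0,0,0.045],0],
    [1,[0,0,0.09],0],
    [1,[0,0,0.13],0],
    [1,[0,0,0.13],0]
  ]
}}

```text
time: 16.65
tool_pos: [0.4451, 0.3516, 0.1967]
tool_rot: [0.348, 0.621, 0.348, -0.611]
contact_force: [0.1, 0.2, 0.6]
gripper_width: -0.001
```

```bash
for u in extractor lamp pendant; do python3 look.py 7$u $u;done
```

```text
wrist extractor []
wrist extractor_tap []
scene extractor [([0.6501, -0.0143, 0.0004], 0.96)]
scene extractor_tap [([0.5886, 0.0085, 0.0819], 0.87)]
top extractor [([0.6491, -0.015, 0.001], 0.77)]
top extractor_tap [([0.586, 0.0057, 0.0771], 0.69), ([0.6286, -0.1801, 0.0165], 0.49)]
17.1 [0.44064723 0.34922506 0.18724033] [ 0.46950641 -0.24820939 -0.5629671 ]
wrist lamp []
wrist lamp_tap []
scene lamp [([0.4557, -0.3072, 0.0004], 0.9)]
scene lamp_tap [([0.3961, -0.3194, 0.0528], 0.55)]
top lamp [([0.4554, -0.31, 0.0035], 0.97), ([0.6278, 0.1939, 0.0209], 0.18)]
top lamp_tap [([0.3956, -0.3186, 0.0504], 0.9)]
17.55 [0.4412764  0.34964329 0.18892549] [ 0.34233257 -0.80408113 -0.0653283 ]
wrist pendant [([0.4932, 0.3215, -0.0006], 0.69), ([0.4396, 0.3442, 0.0601], 0.52)]
wrist pendant_tap [([0.4387, 0.3453, 0.0618], 0.64)]
scene pendant [([0.4963, 0.3178, -0.0018], 0.93)]
scene pendant_tap [([0.437, 0.3478, 0.0611], 0.56)]
top pendant [([0.4915, 0.3215, 0.0008], 0.73)]
top pendant_tap [([0.4396, 0.3482, 0.0592], 0.93), ([0.6468, -0.019, 0.0037], 0.17)]
18.0 [0.44121147 0.349609   0.18881236] [-0.21909637 -0.42301945 -0.55378263]
```

View pics/wrist7pendant.png

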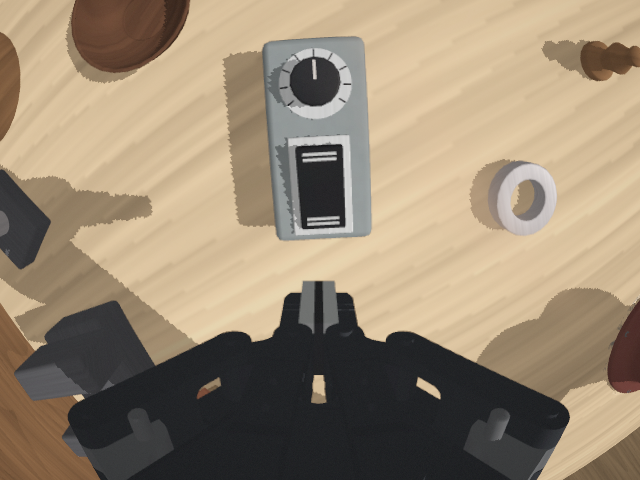

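View pics/top7pendant.png

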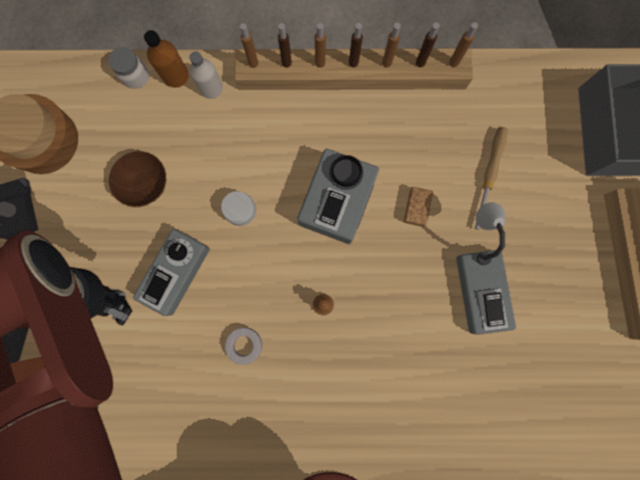

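The top view shows every object at its starting pixels: extractor (338,195), lamp (485,290), pendant (172,272). The dial pointer is unchanged, and all three taps are at their on heights. I'm handing in.

```bash
python3 -c "
from plant import workorder
print(workorder.job_done())"
```

```text
the job is handed in; nothing more can be done
None
```

I tapped all three rockers to on with the shut fingertips, in order: extractor, lamp, pendant. I pressed each one down to its hard stop, and the highest force was about 17 N (the limit is 30 N). The job was handed in at about 18 s of the 58 s allowed; it reports no verdict.

**Rockers:** in the last checks the tap points read about 0.080 m (extractor), 0.051 m (lamp) and 0.060 m (pendant). Those are the expected on heights. Rocker angles can't be read directly, so this rests on the heights and the hard stops.

**Units and bystanders:** the top view shows the units and bystanders where they started. The networks put each unit within about 5 mm of its first reading, which is about their own error. The dial pointer looks unchanged, and the gripper was clear of everything at z ≈ 0.19 m.

**Checks that failed or disagreed:** a few network calls found nothing or returned low-score false matches. These came when the arm hid the unit or it was out of view, and the other cameras covered them.

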